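# Load the cup steriliser and latch its sliding guard

## Task

Stand the plain cream cup from the counter, mouth down as it is, on the wire rack in the cup steriliser, then slide the guard shut over it until the latch clicks and holds it shut on its own. Close it with a gentle, steady hand and stop once it has clicked, since leaning hard on it or slamming it bends the interlock bracket; leave everything else where it stands.

Things in the scene. Friction and masses are not known exactly. Their poses are not given: they have to be found in the camera images.
- cup: plain cream cup standing mouth down on the counter, left of the cup on a saucer. 49 mm high, 0.12 kg. Round body 59 mm wide at the mouth (below), 52 mm near the top; its axis lies 12 mm from the origin along the cup's +y. Handle, 14 mm thick, towards -y, ending 42 mm from the origin. Origin on the underside, z up. Grasp from above across the body along its x, about 27 mm above the mouth
- steriliser: UV cup steriliser, fixed, 176 mm (x) by 400 mm (y). Origin on the counter below its middle; front with rocker switch faces -x. At -y of the middle an open well, 160 mm (x) by 146 mm (y) inside, 150 mm between the rail lips; over the housing at +y the guard is parked; on the end block at -y stands the latch bracket, its black knob 145 mm high
- rack (a point): middle of the wire rack that is the well's floor, on the rack's upper side, 42 mm above the counter; axes as the steriliser's. The well's rim is 98 mm and the guard rails 115 mm above the counter; the shut guard's underside is 59 mm above the rack
- guard: sliding guard: framed brown tinted pane 156 mm (x) by 166 mm (y), 6 mm thick, bar handle across its middle; at the front end of its leading (-y) edge a steel tongue 16 mm wide reaches 27 mm ahead, over the well's front corner when parked. Origin mid underside, 101 mm above the counter; axes as the steriliser's. Shuts along -y. More than 15 N between it and the latch bracket bends the bracket
- guard_handle (a point): middle of the guard's black bar handle, 131 mm above the counter: bar 90 mm along the steriliser's x, 12 mm along y, 11 mm high, 20 mm clear of the pane on a post near each end. Can be pinched from above across its 12 mm, or pushed from its +y side
- guard_slide (a joint): travel of the guard in m from fully parked, growing as it shuts; starts between 0 and 0.010, about 1.5 N friction. It catches at 0.156 to 0.176, differing by machine and not measured. The push along the slide rises to 5 to 9 N over the last 15 mm, drops at the click, then rises about 6.5 N per mm on rubber buffers: at 10.5 to 13 N it is past the click. Short of the click it is not held
- latch (a joint): lift in m of the spring-loaded latch bolt with the black knob on the bracket: 0 down, up to 0.006 while the tongue passes under it, back at 0 once it has dropped behind the step of the tongue (the click)
- interlock (a joint): travel in m of the interlock switch's pin in the bracket, pressed by the tip of the guard's tongue: 0 with the guard away, about 0.004 with the guard caught by the latch
- shaker: bystander: glass shaker with a metal top, 44 mm across, 90 mm high, behind the steriliser; origin under its middle
- honey_jar: bystander: honey jar with a screw lid, 58 mm across, 85 mm high, at the left front; origin under its middle

How it is judged:
On the way, in this order (a step that is already met when the one before it is completed fails the run):
1. the cup stands mouth down on the rack, let go, with the guard still open (x of cup in the frame of rack between -0.065 and 0.065 m and y of cup in the frame of rack between -0.065 and 0.065 m and z of cup in the frame of rack between -0.005 and 0.005 m and angle between cup's own z axis and vertical below 0.1 rad and contact force between the fingers and cup below 0.1 N and value of joint guard_slide below 0.05 m), for 0.2 s.
2. the guard is shut over it and the latch has dropped behind the tongue (value of joint interlock above 0.0025 m and value of joint latch below 0.0015 m and value of joint guard_slide above 0.15 m), for 0.2 s.
At the end, for the whole second after the job is handed in: the cup stands mouth down and upright (within 0.1 rad) on the rack inside the well; the guard is shut and held by its latch alone: interlock pin pressed more than 2.5 mm, latch bolt down again (lifted less than 1.5 mm), nothing touching the guard (all of step 2 and x of cup in the frame of rack between -0.065 and 0.065 m and y of cup in the frame of rack between -0.065 and 0.065 m and z of cup in the frame of rack between -0.005 and 0.005 m and angle between cup's own z axis and vertical below 0.1 rad and linear speed of cup below 0.02 m/s and contact force between the fingers and guard below 0.1 N).
It fails at once if the guard is slammed or leaned on: more than 15 N between the guard and its latch bracket (contact force between guard and steriliser above 15 N).
It fails at once if a bystander is shifted more than 30 mm or knocked over (distance of any of shaker, honey_jar from where it was at the start of the episode above 0.03 m or angle between any of shaker, honey_jar's own z axis and vertical above 0.5 rad).
It fails at once if the cup is toppled (angle between cup's own z axis and vertical above 0.8 rad).
It also fails if it takes over 67 s, if anything falls off the work surface, if the arm or the gripper's body presses on something with over 40 N, if the wrist force passes 120 N, or if a joint passes its speed limit or range.

## Robot

A 6-joint arm with a two-finger parallel gripper is mounted at the origin on a cart in front of the work surface, level with it; the furniture and walls round the work are solid. World frame = base frame: x ahead of the robot, y to its left, z up, the work surface at z = 0. Lengths are in m, angles in rad, forces in N, time in s.
With the tool pointing down it reaches from about 0.25 to 0.725 m from the base axis. Payload 4 kg.
Tool frame: the origin (TCP) lies at the very end of the fingers, on their centre line; the grasp point (between the pads) lies 19 mm behind it; z points along the fingers, y is the line along which they close (so a half turn about z gives the same grasp; the last joint's range is limited). The gripper opens to 85 mm and grips with 20 to 120 N. Pads are 22 mm wide; open, the fingers measure 114 mm over their backs; the gripper's body (76 mm by 85 mm) begins 54 mm behind the grasp point. The pads swing forward as they close: fully open they stand 13 mm farther back than shut.
Start: joints at [1.331, 0.241, 0.005, 1.335, 0, 1.571], TCP at [0.119, 0.486, 0.201] pointing down, gripper open.
Joint ranges: [-2.72, 2.72], [-1.05, 1.87], [-1.09, 1.28], [-1.99, 2.15], [-1.42, 1.44], [-3.14, 3.14]. Speed limits (rad/s): [2.79, 2.79, 3.14, 3.14, 3.14, 3.14].

## Interface

Orientations are given as a unit quaternion [x, y, z, w].
In Python, from workcell import bot, vision, workorder gives the robot as it stands.
- The arm moves only by the shell command python3 -m creep 'ROWS' [OPENING]. ROWS is JSON, a list of rows, each a list of 2 entries, a list of its own where there are three numbers: the shift along the tool's x, y, z in mm, then the turn, a rotation vector about the tool's x, y, z in rad. In form: [[[dx, dy, dz], [wx, wy, wz]], ...]. A call has 1 to 12 rows; each row shifts and turns the commanded pose from where the row before left it, along the tool's axes as they then stand; what a row does not reach is not made up. A row lasts 1/8 s, in which the tool goes at most 62.5 mm and 10.7 degrees, less where a joint would pass 70% of its speed; a pose out of reach is approached as far as the arm can. A call is refused whole if a number of a shift passes 62.5 or a number of a turn 0.188, either way. A call with a gripper value outside its range is refused whole. OPENING is the finger opening in mm, from 0 to 85.4, set as the call begins (- or left out, the last holds). The fingers move at their own pace and stop on an object; the grip force is fixed at half the most. Time passes only in rows, so rows that do not move let the fingers close. It gives the time, the measured TCP pose, the force, the opening and the grip force at its end, in the units of the state.
- bot.get_obs(): the state, without advancing time (a new reading comes with each control period).
- vision.camera(name): name is "scene" or "top"; returns a dict with "image" (480x640x3 uint8, blue, green, red), "z_map" (480x640 float32, m along the optical axis (not along the pixel's ray), 0 where there is no reading), "K" (3x3 intrinsics, pixels), "k1" (the pictures are not rectified: a ray, as slopes to the right and down, at radius r is drawn at 1 + k1 r^2 times it, then the intrinsics apply), "rvec" (rotation vector, rad) and "tvec" (3), from world to camera coordinates, as OpenCV has them. Camera axes: x right, y down, z forward; pixel columns grow to the right and rows downward; lengths in m; the calibration is good to about 2 mm. A picture is of the moment at which its call begins.
- workorder.job_done(): hands the job in; it is judged then, once.
Trained networks look in a picture, given as the dict that the camera call returned (one of the last four; its "shot" number tells which), for a name from the list of things; names that differ only in an ending like _2 or _b are one class to them, and where a whole thing is asked for, a point or a joint stands for the part that bears it (a point fixed in the world has none). Each returns a list of dicts, best first, with "score" (0 to 1); they miss things now and then, are a little off and sometimes report something else, mostly with a low value. They report only what shows in the picture. A call takes as long as a camera call.
- vision.spot_in(picture, query): "position" ([column, row] in pixels, amid what is visible of it).
- vision.place_of(picture, query): "position" ([column, row] in pixels: a listed point, or the origin of a listed thing).
The state is a dict: "clock": time; "joint_pos": joint angles; "joint_vel": joint speeds; "tau": joint torques, N m; "eef_pos": TCP position; "tool_rot": TCP orientation; "ft_force": force on the tool from outside, world axes, zero at the start; "ft_torque": the same for the moment, N m; "grip_width": finger opening in m; "grasp_force": force on a finger pad.
Only numpy, scipy, OpenCV 4.12 (cv2) and the standard library are available. Lean on these libraries where they do the work, as an engineer would, in place of code of your own. Each camera call takes 0.05 s, during which the arm holds its last target. There are 200 camera calls.

## Working session

There is one attempt and no reset: what is moved stays moved. The work goes in short steps, Python scripts to look and compute and a shell command to move; the robot and the scene stay as the last step left them, time stands still between calls to the robot, and variables do not carry over. Pictures are saved under pics/ and viewed, at most 10 in all, crops included, and the job is handed in when it is done.

```bash
mkdir -p pics
cat > h.py <<'E'
import numpy as np, cv2
from workcell import bot, vision, workorder
def ray(p,uv):
    K=p["K"];a=(uv[0]-K[0][2])/K[0][0];b=(uv[1]-K[1][2])/K[1][1]
    rd=np.hypot(a,b);r=rd
    for _ in range(20): r=rd/(1+p["k1"]*r*r)
    s=r/rd if rd>0 else 1
    return np.array([a*s,b*s,1.])
def RT(p):
    return cv2.Rodrigues(np.array(p["rvec"],float))[0],np.array(p["tvec"],float).ravel()
def atz(p,uv,z):
    R,t=RT(p);d=R.T@ray(p,uv);c=-R.T@t
    return c+d*(z-c[2])/d[2]
def depth(p,uv,w=2):
    u,v=int(round(uv[0])),int(round(uv[1]));m=p["z_map"][v-w:v+w+1,u-w:u+w+1];m=m[m>0]
    if not len(m): return None
    R,t=RT(p);return R.T@(ray(p,uv)*np.median(m)-t)
E
python3 - <<'E'
from h import *
np.set_printoptions(precision=4,suppress=True)
o=bot.get_obs();print(o["clock"],o["eef_pos"],o["tool_rot"],o["grip_width"])
H=dict(cup=0,steriliser=0,rack=.042,guard=.101,guard_handle=.131,shaker=0,honey_jar=0)
for n in("scene","top"):
    p=vision.camera(n);cv2.imwrite(f"pics/{n}0.png",p["image"])
    for q,z in H.items():
        for r in vision.place_of(p,q)[:2]:print(n,q,round(r["score"],2),np.round(r["position"]),atz(p,r["position"],z))
E
```

```text
0.0 [0.1186 0.485  0.1997] [ 0.1196  0.9928 -0.001  -0.0001] 0.08530426021229771
scene cup 0.71 [245. 257.] [0.4491 0.1411 0.    ]
scene steriliser 0.89 [380. 344.] [ 0.508  -0.3851  0.    ]
scene rack 0.64 [402. 341.] [ 0.5125 -0.4431  0.042 ]
scene guard 0.71 [346. 286.] [ 0.4905 -0.2888  0.101 ]
scene guard 0.54 [378. 341.] [ 0.4248 -0.4693  0.101 ]
scene guard_handle 0.72 [350. 269.] [ 0.5094 -0.2797  0.131 ]
scene honey_jar 0.92 [215. 230.] [0.4508 0.3745 0.    ]
scene honey_jar 0.7 [379. 343.] [ 0.5077 -0.3836  0.    ]
```

View pics/scene0.png

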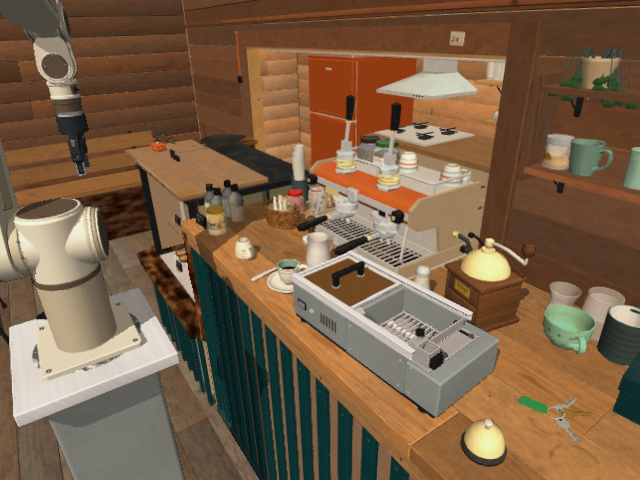

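View pics/top0.png

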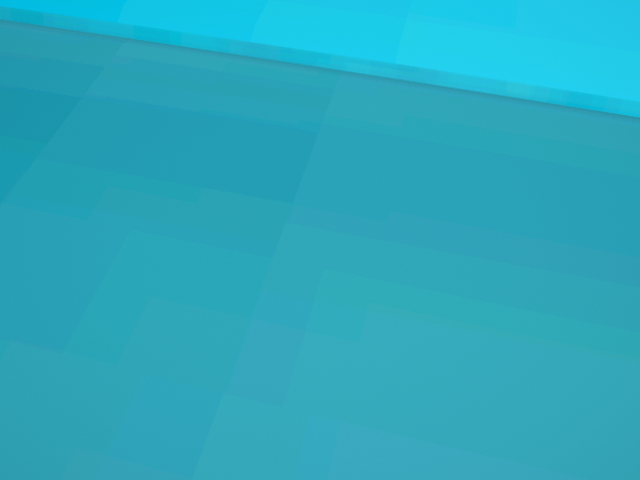

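The scene picture shows the cup near (245,247), its handle unclear, the saucer cup at (288,272), and the steriliser with handle at (350,269) and well at about (410,330). The top picture shows nothing useful: only teal surfaces.

Run:
```python
from h import *
np.set_printoptions(precision=4,suppress=True)
p=vision.camera("top");R,t=RT(p);print("top pos",-R.T@t,"axis",R[2],p["K"][0],np.median(p["z_map"]), bot.get_obs()["clock"])
p=vision.camera("scene");R,t=RT(p);print("sc pos",-R.T@t,"axis",R[2],p["K"][0],p["k1"])
I=p["image"]
a=cv2.resize(I[225:300,205:315],None,fx=5,fy=5,interpolation=cv2.INTER_CUBIC)
b=cv2.resize(I[245:420,280:505],None,fx=3.5,fy=3.5,interpolation=cv2.INTER_CUBIC)
cv2.imwrite("pics/cup1.png",a);cv2.imwrite("pics/ster1.png",b)
np.savez("s.npz",**{k:np.array(p[k]) for k in("image","z_map","K","k1","rvec","tvec")})
# cloud: cup
def cloud(u0,u1,v0,v1):
    return np.array([np.r_[depth(p,(u,v),0),u,v] for u in range(u0,u1) for v in range(v0,v1) if p["z_map"][v,u]>0])
c=cloud(228,264,230,266)
m=c[(c[:,2]>.008)&(c[:,2]<.07)&(np.hypot(c[:,0]-.449,c[:,1]-.141)<.07)]
print(len(m),m[:,:3].min(0),m[:,:3].max(0));
for lo in(.01,.02,.03,.04):
    s=m[(m[:,2]>lo)&(m[:,2]<lo+.01)];print(lo,len(s),s[:,:2].min(0),s[:,:2].max(0),s[:,:2].mean(0))
tp=m[m[:,2]>.045];print("top",len(tp),tp[:,:3].mean(0))
# steriliser
c=cloud(280,505,245,420)
for z,w in((.115,.003),(.131,.008),(.107,.003),(.042,.004),(.145,.006),(.098,.003)):
    s=c[abs(c[:,2]-z)<w]
    if len(s): print(z,len(s),s[:,:2].min(0),s[:,:2].max(0),cv2.minAreaRect(s[:,:2].astype(np.float32)))
```

```text
top pos [-0.3704 -0.3058  1.3386] axis [ 0.598   0.1438 -0.7885] [609.8376   0.     322.1429] 0.06466442 0.85
sc pos [ 0.0023 -0.9198  0.5979] axis [ 0.4968  0.7497 -0.4371] [435.9306   0.     317.0408] -0.027809414083011384
309 [0.4299 0.1034 0.0082] [0.4828 0.1743 0.0494]
0.01 63 [0.4299 0.1034] [0.4828 0.1671] [0.4473 0.1337]
0.02 72 [0.4299 0.1048] [0.4807 0.1684] [0.4479 0.134 ]
0.03 74 [0.4327 0.113 ] [0.4788 0.1719] [0.4506 0.1384]
0.04 87 [0.4367 0.1337] [0.4771 0.1743] [0.4555 0.1525]
top 34 [0.4566 0.1571 0.0465]
0.115 2161 [ 0.4117 -0.5711] [ 0.7579 -0.186 ] ((0.5901143550872803, -0.3735264241695404), (0.3343443274497986, 0.3760419487953186), 4.127103805541992)
0.131 807 [ 0.4456 -0.56  ] [ 0.7615 -0.2705] ((0.5730956196784973, -0.3916906416416168), (0.3221207857131958, 0.27523547410964966), 14.183643341064453)
0.107 3106 [ 0.4109 -0.5718] [ 0.7477 -0.1834] ((0.5760613679885864, -0.36876362562179565), (0.3137025237083435, 0.3783423602581024), 6.263919830322266)
0.042 1808 [ 0.4118 -0.5964] [ 0.915 -0.02 ] ((0.6675833463668823, -0.2967613637447357), (0.499811589717865, 0.5672290921211243), 4.1904616355896)
0.145 392 [ 0.4539 -0.5348] [ 0.797  -0.2809] ((0.6309781074523926, -0.4212816059589386), (0.2542057931423187, 0.3360822796821594), 85.32073974609375)
0.098 1139 [ 0.412  -0.5717] [ 0.7556 -0.1201] ((0.5725218057632446, -0.34085172414779663), (0.3217098116874695, 0.42838481068611145), 7.803136348724365)
```

View pics/cup1.png

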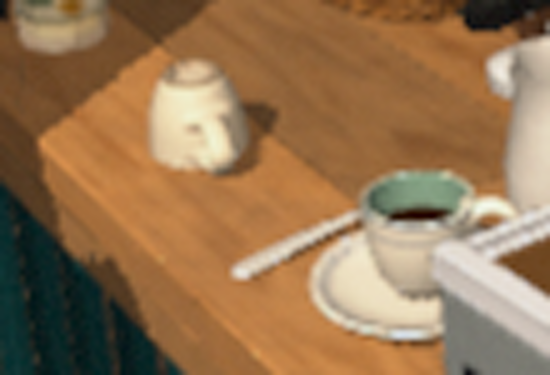

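View pics/ster1.png

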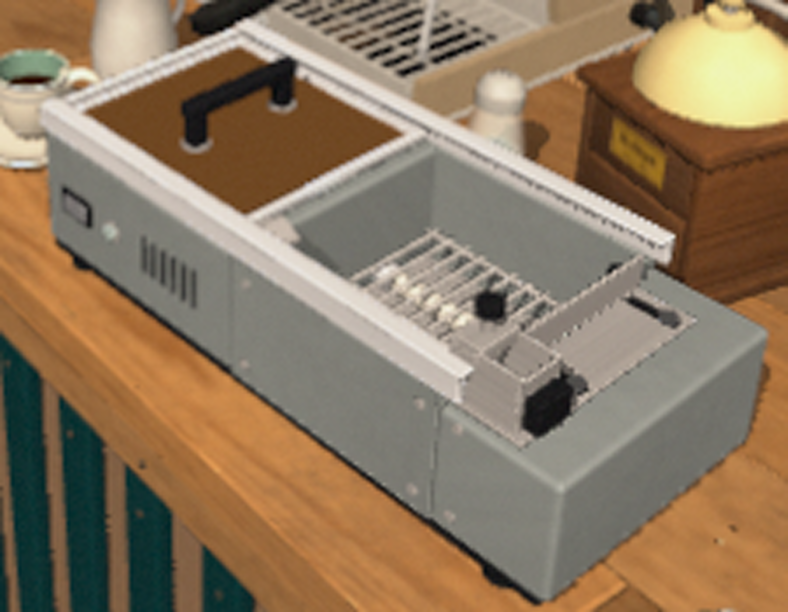

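The crops show the cup with its handle facing the camera at about (248,253), and the steriliser with its front rail from (292,276) to (412,359) and back rail from (349,252) to (472,314). A rail outline and a cone fit come next.

Run:
```python
from h import *
from scipy.optimize import least_squares
np.set_printoptions(precision=4,suppress=True)
f=np.load("s.npz");p={k:f[k] for k in f}
for n,u,v,z in(("frontrail L",42,108,.115),("frontrail R",468,372,.115),("backrail L",240,25,.115),("backrail R",672,240,.115),
 ("handle L",190,103,.131),("handle R",290,66,.131),("guard front corner",250,217,.107),("guard back corner",425,128,.107),
 ("block front R top",563,492,.098),("block back R top",766,328,.098),("block front bot",545,600,.005),("rack far-left",352,275,.042),("rack far-right",435,232,.042),("tongue tip",300,240,.103)):
    print(n,atz(p,(280+u/3.5,245+v/3.5),z))
c=np.array([depth(p,(u,v),0) for u in range(228,264) for v in range(230,268)])
m=c[(c[:,2]>.006)&(c[:,2]<.06)&(np.hypot(c[:,0]-.452,c[:,1]-.147)<.06)]
R,t=RT(p);cam=-R.T@t
def res(q,pts=m):
    d=np.hypot(pts[:,0]-q[0],pts[:,1]-q[1]);return d-np.clip(.0295-.0035*pts[:,2]/.045,0,1)
s=m[m[:,2]<.042]
q=least_squares(lambda q:res(q,s),[.455,.153],loss="soft_l1",f_scale=.002).x
d=res(q,s);o=s[d>.006]
print("axis",q,np.median(abs(d)),len(s),len(o),o.mean(0),"handle dir",np.degrees(np.arctan2(*(o.mean(0)-np.r_[q,0])[[1,0]])), "maxr",(np.hypot(*(o[:,:2]-q).T)).max())
```

```text
frontrail L [ 0.4075 -0.2063  0.115 ]
frontrail R [ 0.443  -0.5355  0.115 ]
backrail L [ 0.5743 -0.1916  0.115 ]
backrail R [ 0.6064 -0.5239  0.115 ]
handle L [ 0.469  -0.2778  0.131 ]
handle R [ 0.5463 -0.2782  0.131 ]
guard front corner [ 0.446  -0.3657  0.107 ]
guard back corner [ 0.5907 -0.3543  0.107 ]
block front R top [ 0.4348 -0.6034  0.098 ]
block back R top [ 0.604  -0.5866  0.098 ]
block front bot [ 0.4538 -0.588   0.005 ]
rack far-left [ 0.5166 -0.3752  0.042 ]
rack far-right [ 0.5872 -0.3725  0.042 ]
tongue tip [ 0.4582 -0.3946  0.103 ]Traceback (most recent call last):
  File "<stdin>", line 9, in <module>
ValueError: setting an array element with a sequence. The requested array has an inhomogeneous shape after 1 dimensions. The detected shape was (1368,) + inhomogeneous part.
```

```bash
cat >> h.py <<'E'
from scipy.spatial.transform import Rotation as Ro
def plan(xyz,yaw):
    "tool-down, closing line at world angle yaw(deg). total shift in tool axes (at start) and z-turn"
    o=bot.get_obs();r=Ro.from_quat(o["tool_rot"]);
    def tgt(a): 
        y=np.array([np.cos(a),np.sin(a),0]);z=np.array([0,0,-1.]);return Ro.from_matrix(np.c_[np.cross(y,z),y,z])
    best=min([tgt(np.radians(yaw)+k*np.pi) for k in(0,1)],key=lambda T:(r.inv()*T).magnitude())
    print("t",o["clock"],"pos",np.round(o["eef_pos"],4),"shift start-axes mm",np.round(r.inv().apply(np.array(xyz)-o["eef_pos"])*1000,1),"shift end-axes",np.round(best.inv().apply(np.array(xyz)-o["eef_pos"])*1000,1),"turn",np.round((r.inv()*best).as_rotvec(),3),"F",np.round(o["ft_force"],1),"w",o["grip_width"])
E
python3 - <<'E'
from h import *
from scipy.optimize import least_squares
np.set_printoptions(precision=4,suppress=True)
f=np.load("s.npz");p={k:f[k] for k in f}
c=np.array([x for u in range(228,264) for v in range(230,268) if (x:=depth(p,(u,v),0)) is not None])
m=c[(c[:,2]>.006)&(c[:,2]<.06)&(np.hypot(c[:,0]-.452,c[:,1]-.147)<.06)]
s=m[m[:,2]<.042]
res=lambda q:np.hypot(s[:,0]-q[0],s[:,1]-q[1])-(.0295-.0035*s[:,2]/.045)
q=least_squares(res,[.455,.153],loss="soft_l1",f_scale=.002).x
d=res(q);o=s[d>.006]
print("axis",q,np.median(abs(d)),len(s),len(o),o.mean(0),"handle dir",np.degrees(np.arctan2(*(o.mean(0)-np.r_[q,0])[[1,0]])), "maxr",(np.hypot(*(o[:,:2]-q).T)).max())
a=np.degrees(np.arctan2(*(o.mean(0)-np.r_[q,0])[[1,0]]))+90
plan([*q,.15],a);plan([.45,.15,.15],-25)
E
```

```text
axis [0.4589 0.1575] 0.0028147104332920357 249 50 [0.45   0.1129 0.022 ] handle dir -101.26884440024637 maxr 0.054939570455500304
t 0.9 pos [0.1187 0.4857 0.2006] shift start-axes mm [-408.4 -238.1   50.6] shift end-axes [-255.4  397.8   50.6] turn [ 0.    -0.     1.528] F [ 0.2  0.1 -0.4] w 0.08532305813718769
t 0.9 pos [0.1187 0.4857 0.2006] shift start-axes mm [-401.5 -247.4   50.6] shift end-axes [ 164.3 -442.1   50.6] turn [ 0.     0.    -1.374] F [ 0.2  0.1 -0.4] w 0.08532305813718769
```

```bash
python3 -m creep '[[[-41,-24,3],[0,0,0]],[[-41,-24,3],[0,0,0]],[[-41,-24,3],[0,0,0]],[[-41,-24,3],[0,0,0]],[[-41,-24,3],[0,0,0]],[[-41,-24,3],[0,0,0]],[[-41,-24,3],[0,0,0]],[[-41,-24,3],[0,0,0]],[[-41,-24,3],[0,0,0]],[[-39,-22,3],[0,0,0]],[[0,0,0],[0,0,0]]]' 85
python3 -m creep '[[[0,0,0],[0,0,0.17]],[[0,0,0],[0,0,0.17]],[[0,0,0],[0,0,0.17]],[[0,0,0],[0,0,0.17]],[[0,0,0],[0,0,0.17]],[[0,0,0],[0,0,0.17]],[[0,0,0],[0,0,0.17]],[[0,0,0],[0,0,0.17]],[[0,0,0],[0,0,0.15]],[[0,0,0],[0,0,0]]]'
python3 - <<'E'
from h import *
plan([.459,.1575,.07],-10)
p=vision.camera("scene");np.set_printoptions(precision=4,suppress=True)
for r in vision.place_of(p,"cup")[:2]:print(r["score"],r["position"],atz(p,r["position"],0))
t=vision.camera("top");print(np.median(t["z_map"]))
cv2.imwrite("pics/m2.png",cv2.resize(p["image"][160:310,180:330],None,fx=4,fy=4,interpolation=cv2.INTER_CUBIC))
E
```

```text
clock: 2.28
eef_pos: [0.4602, 0.1556, 0.1702]
tool_rot: [0.122, 0.993, -0.0, 0.0]
ft_force: [-0.2, 0.9, -0.1]
grip_width: 0.085
grasp_force: 0.0
clock: 3.52
eef_pos: [0.4579, 0.1583, 0.1707]
tool_rot: [0.767, 0.642, -0.0, -0.0]
ft_force: [-0.0, 1.4, 1.1]
grip_width: 0.0851
grasp_force: 0.0
t 3.525 pos [0.4579 0.1583 0.1707] shift start-axes mm [ -0.6   1.3 100.7] shift end-axes [ -0.6   1.2 100.7] turn [-0.    -0.    -0.002] F [-0.   1.4  1.1] w 0.08506812307687542
0.82 [244.1, 257.1] [0.4463 0.1393 0.    ]
0.34 [377.1, 340.7] [ 0.5097 -0.3746  0.    ]
0.064657554
```

View pics/m2.png

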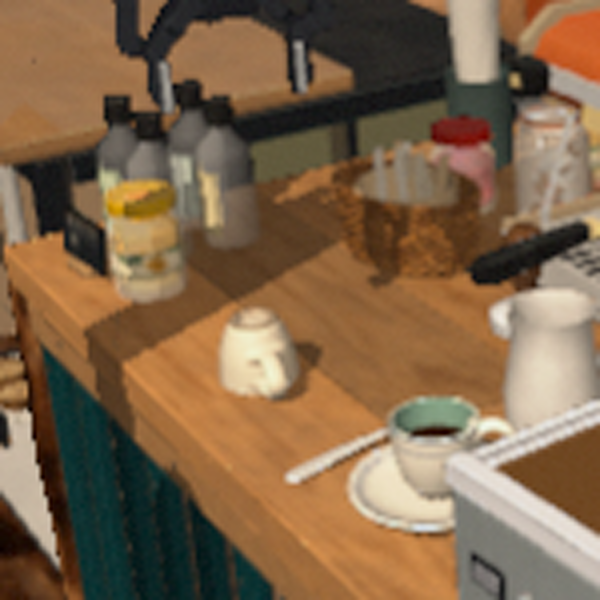

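Run:
```python
from h import *
np.set_printoptions(precision=4,suppress=True)
f=np.load("s.npz");p={k:f[k] for k in f}
print(atz(p,(180+257/4,160+319/4),.047))
R,t=RT(p)
def proj(X):
    c=R@X+t;a=c[:2]/c[2];a=a*(1+p["k1"]*(a@a));return p["K"][:2,:2]@a+p["K"][:2,2]
for ax in([.459,.1575],[.45,.151]):
  for z,r in((.047,.024),(.02,.028)):
    P=np.array([proj(np.array([ax[0]+r*np.cos(a),ax[1]+r*np.sin(a),z])) for a in np.linspace(0,6.28,40)])
    print(ax,z,"crop cols",(P.min(0)-[180,160])*4,(P.max(0)-[180,160])*4)
```

```text
[0.459  0.1543 0.047 ]
[0.459, 0.1575] 0.047 crop cols [222.056  303.4229] [288.1336 332.0204]
[0.459, 0.1575] 0.02 crop cols [220.4042 333.5252] [296.7793 367.8667]
[0.45, 0.151] 0.047 crop cols [214.4191 309.5802] [281.0116 338.6038]
[0.45, 0.151] 0.02 crop cols [212.8237 339.8247] [289.7882 374.6724]
```

```bash
python3 -m creep '[[[0,0.5,25],[0,0,0]],[[0,0.5,25],[0,0,0]],[[0,0,25],[0,0,0]],[[0,0,20],[0,0,0]],[[0,0,18],[0,0,0]],[[0,0,14],[0,0,0]],[[0,0,12],[0,0,0]],[[0,0,11],[0,0,0]],[[0,0,10],[0,0,0]],[[0,0,0],[0,0,0]]]'
python3 -m creep '[[[0,0,0],[0,0,0]],[[0,0,0],[0,0,0]],[[0,0,0],[0,0,0]],[[0,0,0],[0,0,0]],[[0,0,0],[0,0,0]],[[0,0,0],[0,0,0]],[[0,0,0],[0,0,0]],[[0,0,0],[0,0,0]]]' 30
```

```text
clock: 4.92
eef_pos: [0.4589, 0.1572, 0.0098]
tool_rot: [0.767, 0.641, -0.001, -0.0]
ft_force: [0.1, -0.9, -0.3]
grip_width: 0.085
grasp_force: 0.0
clock: 5.92
eef_pos: [0.4595, 0.1578, 0.0117]
tool_rot: [0.767, 0.641, 0.0, -0.0]
ft_force: [-2.2, 0.1, 6.5]
grip_width: 0.0339
grasp_force: 54.7
```

Run:
```python
from h import *
o=bot.get_obs();print(o["grip_width"],o["grasp_force"],o["ft_force"],o["ft_torque"])
p=vision.camera("scene")
cv2.imwrite("pics/m3.png",cv2.resize(p["image"][215:285,205:295],None,fx=8,fy=8,interpolation=cv2.INTER_CUBIC))
```

```text
0.03393083353874674 54.69633738161065 [-2.19165003  0.09200939  6.47945303] [-0.01400378  0.63618346 -0.05767724]
```

View pics/m3.png

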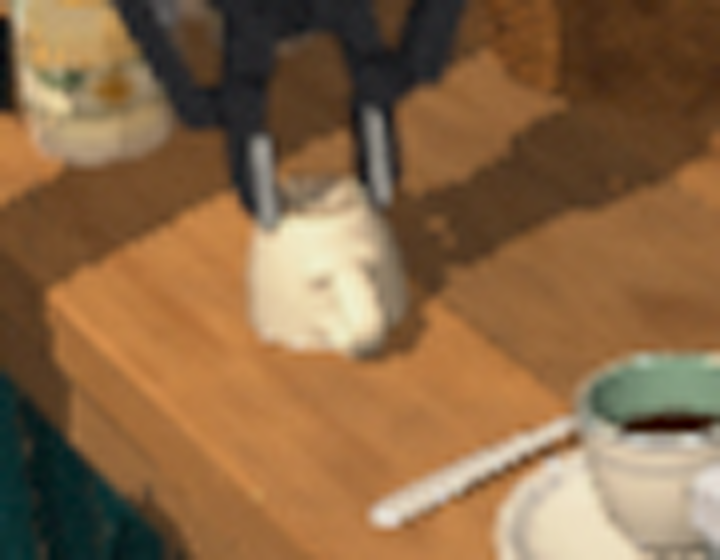

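Run:
```python
from h import *
np.set_printoptions(precision=4,suppress=True)
p=vision.camera("scene");R,t=RT(p)
def proj(X):
    c=R@X+t;a=c[:2]/c[2];a=a*(1+p["k1"]*(a@a));return p["K"][:2,:2]@a+p["K"][:2,2]
o=bot.get_obs();T=Ro.from_quat(o["tool_rot"])
for z in(0,-.02,-.04,-.06):
    print(z,[((proj(o["eef_pos"]+T.apply([0,y,z]))-[205,215])*8).round() for y in(-.017,.017)])
for uv in((250,248),(237,240),(252,238),(238,236),(252,235)): print(uv,depth(p,uv,0))
s=np.array([x for u in range(232,258) for v in range(228,262) if (x:=depth(p,(u,v),0)) is not None and .004<x[2]<.08 and abs(x[0]-.457)<.06 and abs(x[1]-.15)<.07])
for lo in np.arange(.005,.075,.01):
    b=s[(s[:,2]>lo)&(s[:,2]<lo+.01)];print(lo.round(3),len(b),b.min(0)[:2],b.max(0)[:2])
```

```text
0 [array([276., 289.]), array([365., 271.])]
-0.02 [array([270., 241.]), array([360., 223.])]
-0.04 [array([265., 192.]), array([355., 174.])]
-0.06 [array([259., 142.]), array([350., 124.])]
(250, 248) [0.4611 0.1239 0.0317]
(237, 240) [0.4367 0.1548 0.0525]
(252, 238) [0.4776 0.1402 0.0527]
(238, 236) [0.4376 0.146  0.0684]
(252, 235) [0.4792 0.1416 0.0614]
0.005 62 [0.4312 0.1023] [0.4821 0.169 ]
0.015 65 [0.432  0.1037] [0.4859 0.1714]
0.025 83 [0.4345 0.1051] [0.4829 0.1712]
0.035 77 [0.4366 0.1279] [0.481  0.1723]
0.045 65 [0.4303 0.1314] [0.4904 0.1754]
0.055 37 [0.4304 0.1376] [0.4904 0.1672]
0.065 37 [0.4286 0.139 ] [0.4889 0.1725]
```

```bash
python3 -m creep '[[[0,0,0],[0,0,0]],[[0,0,0],[0,0,0]],[[0,0,0],[0,0,0]],[[0,0,0],[0,0,0]],[[0,0,0],[0,0,0]]]' 85
python3 - <<'E'
from h import *
np.set_printoptions(precision=4,suppress=True)
p=vision.camera("scene")
o=bot.get_obs();T=Ro.from_quat(o["tool_rot"])
s=np.array([x for u in range(215,275) for v in range(210,270) if (x:=depth(p,(u,v),0)) is not None and .004<x[2]<.12 and abs(x[0]-.457)<.08 and abs(x[1]-.15)<.07])
for lo in np.arange(.005,.11,.01):
    b=s[(s[:,2]>lo)&(s[:,2]<lo+.01)];q=T.inv().apply(b-o["eef_pos"]);print(lo.round(3),len(b),"tool-y hist",np.histogram(q[:,1]*1000,bins=range(-65,70,10))[0],"x",q[:,0].min(),q[:,0].max())
cv2.imwrite("pics/m4.png",cv2.resize(p["image"][205:275,205:295],None,fx=8,fy=8,interpolation=cv2.INTER_CUBIC))
E
```

```text
clock: 6.65
eef_pos: [0.4595, 0.1574, 0.0105]
tool_rot: [0.767, 0.641, -0.0, -0.0]
ft_force: [0.6, -0.6, 0.3]
grip_width: 0.085
grasp_force: 0.0
0.005 62 tool-y hist [ 0  0  0  3 17 12 16  3  9  2  0  0  0] x -0.052748064299138905 0.009356765859244389
0.015 68 tool-y hist [ 0  0  0  3 15 14 17  6 12  1  0  0  0] x -0.05369673416678476 0.0071740799719005694
0.025 77 tool-y hist [ 0  0  0  0 18 13 22 14  9  1  0  0  0] x -0.05103189651899853 0.005522831449429402
0.035 77 tool-y hist [ 0  0  0  0 10 22 22 14  9  0  0  0  0] x -0.03568495009523949 0.017372587441571274
0.045 45 tool-y hist [ 0  2  0  0  3  9 12 15  3  0  1  0  0] x -0.021941722539698713 0.016915882106409194
0.055 28 tool-y hist [ 0  8  4  0  0  0  0  0  0  0  2 13  1] x -0.016906291491710124 0.0037999400749847384
0.065 38 tool-y hist [ 0 12  6  0  0  0  0  0  0  0  4 12  4] x -0.014637546543156365 0.010350396164828815
0.075 37 tool-y hist [ 0 14  5  0  0  0  0  0  0  0  7  7  4] x -0.015512112274704436 0.0088728429375679
0.085 34 tool-y hist [ 2  9  5  0  0  0  0  0  0  0  4 11  3] x -0.016583145885560435 0.008134302088371362
0.095 86 tool-y hist [11 18  9  1  0  0  0  0  0  0  5 13 14] x -0.01881474576750988 0.008289978971293011
0.105 99 tool-y hist [ 5  9 16  4  0  3  3  2  2  1  7  6 10] x -0.021165748053444886 0.010926912731778959
```

View pics/m4.png

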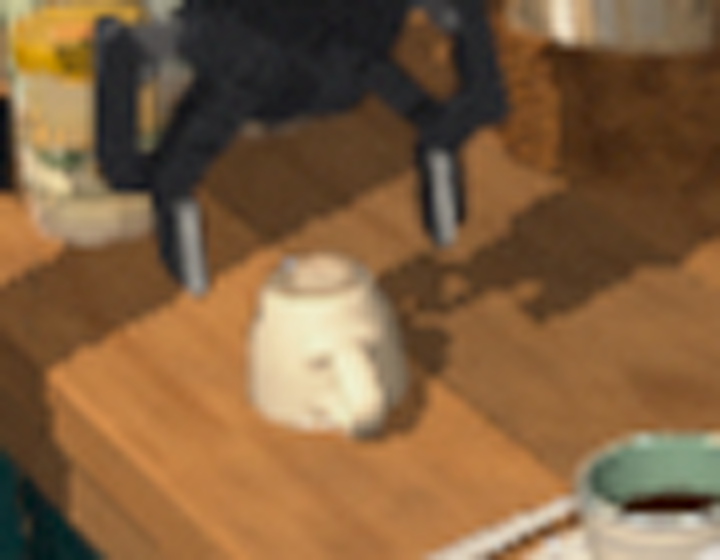

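The fingertips show about 30 mm higher than the reported TCP says: open tips are at z≈0.053 by the camera, and they only pinched the cup's foot. The cup hasn't moved. I'll go lower, going by the camera and the force.

```bash
python3 -m creep '[[[0,0,9],[0,0,0]],[[0,0,8],[0,0,0]],[[0,0,7],[0,0,0]],[[0,0,0],[0,0,0]],[[0,0,0],[0,0,0]]]'
cat > tips.py <<'E'
from h import *
p=vision.camera("scene");o=bot.get_obs();T=Ro.from_quat(o["tool_rot"])
R,t=RT(p);c=(R@np.array(o["eef_pos"])+t);uv=(p["K"]@(c/c[2]))[:2].astype(int)
s=np.array([x for u in range(uv[0]-45,uv[0]+45) for v in range(max(0,uv[1]-70),min(480,uv[1]+20)) if (x:=depth(p,(u,v),0)) is not None])
q=T.inv().apply(s-o["eef_pos"])
for sg in(-1,1):
    m=(abs(q[:,1]*sg-.045)<.012)&(abs(q[:,0])<.022)&(s[:,2]>.006)
    print("finger",sg,"lowest z",np.round(np.sort(s[m][:,2])[:6],4),"eef z",o["eef_pos"][2])
E
python3 tips.py
```

```text
clock: 7.32
eef_pos: [0.4596, 0.1574, -0.0134]
tool_rot: [0.767, 0.641, -0.0, -0.0]
ft_force: [0.6, -0.6, -0.0]
grip_width: 0.0848
grasp_force: 0.0
finger -1 lowest z [0.0325 0.0329 0.0342 0.0374 0.0384 0.0391] eef z -0.013266449751992461
finger 1 lowest z [0.0284 0.0298 0.0306 0.0308 0.0324 0.0326] eef z -0.013266449751992461
```

```bash
python3 -m creep '[[[0,0,5],[0,0,0]],[[0,0,4],[0,0,0]],[[0,0,3],[0,0,0]],[[0,0,0],[0,0,0]]]'
python3 -m creep '[[[0,0,0],[0,0,0]],[[0,0,0],[0,0,0]],[[0,0,0],[0,0,0]],[[0,0,0],[0,0,0]],[[0,0,0],[0,0,0]],[[0,0,0],[0,0,0]]]' 30
```

```text
clock: 7.88
eef_pos: [0.4592, 0.1573, -0.0257]
tool_rot: [0.767, 0.641, -0.0, -0.0]
ft_force: [0.1, 0.6, 0.6]
grip_width: 0.0851
grasp_force: 0.0
clock: 8.62
eef_pos: [0.4598, 0.1575, -0.0245]
tool_rot: [0.767, 0.641, 0.0, 0.0]
ft_force: [-1.5, -0.5, 5.5]
grip_width: 0.0526
grasp_force: 61.5
```

```bash
python3 -m creep '[[[0,0,-8],[0,0,0]],[[0,0,-14],[0,0,0]],[[0,0,-24],[0,0,0]],[[0,0,-26],[0,0,0]],[[0,0,-26],[0,0,-0.07]],[[0,0,-26],[0,0,-0.07]],[[0,0,-24],[0,0,-0.07]],[[0,0,-22],[0,0,-0.07]],[[0,0,-20],[0,0,0]],[[0,0,0],[0,0,0]]]'
python3 - <<'E'
from h import *
plan([.514,-.434,.165],5.9)
E
```

```text
clock: 9.88
eef_pos: [0.4609, 0.1579, 0.1668]
tool_rot: [0.671, 0.742, 0.002, 0.001]
ft_force: [-0.2, 0.4, -2.1]
grip_width: 0.0526
grasp_force: 62.6
t 9.875 pos [0.4609 0.1579 0.1668] shift start-axes mm [-594.2   -6.8    1.2] shift end-axes [-594.2   -8.     1.8] turn [ 0.005 -0.001 -0.002] F [-0.2  0.4 -2.1] w 0.052635160356472324
```

```bash
python3 -m creep '[[[-15,0,0],[0,0,0]],[[-30,0,0],[0,0,0]],[[-40,0,0],[0,0,0]],[[-42,0,0],[0,0,0]],[[-42,0,0],[0,0,0]],[[-42,0,0],[0,0,0]],[[-42,0,0],[0,0,0]],[[-42,0,0],[0,0,0]],[[-42,0,0],[0,0,0]],[[-42,0,0],[0,0,0]],[[-42,0,0],[0,0,0]]]'
python3 -m creep '[[[-42,-1,0],[0,0,0]],[[-40,-1,0],[0,0,0]],[[-36,-1,0],[0,0,0]],[[-28,-1,0],[0,0,0]],[[-18,-2,0],[0,0,0]],[[-9,-2,0],[0,0,0]],[[0,0,0],[0,0,0]],[[0,0,0],[0,0,0]]]'
python3 - <<'E'
from h import *
plan([.514,-.434,.165],5.9)
p=vision.camera("scene")
cv2.imwrite("pics/m5.png",cv2.resize(p["image"][190:410,270:510],None,fx=2.7,fy=2.7,interpolation=cv2.INTER_CUBIC))
np.set_printoptions(precision=4,suppress=True)
for q,z in(("rack",.042),("guard",.101),("guard_handle",.131),("steriliser",0),("cup",.19)):
    for r in vision.place_of(p,q)[:1]:print(q,r["score"],r["position"],atz(p,r["position"],z))
E
```

```text
clock: 11.25
eef_pos: [0.5004, -0.2633, 0.1631]
tool_rot: [0.671, 0.742, -0.0, -0.001]
ft_force: [1.5, -0.2, -0.8]
grip_width: 0.0528
grasp_force: 62.6
clock: 12.25
eef_pos: [0.5112, -0.4337, 0.1644]
tool_rot: [0.67, 0.742, 0.0, -0.0]
ft_force: [0.7, -0.3, -0.9]
grip_width: 0.0527
grasp_force: 62.6
t 12.25 pos [ 0.5112 -0.4337  0.1644] shift start-axes mm [-0.6  2.7 -0.6] shift end-axes [-0.6  2.7 -0.6] turn [-0.    -0.001 -0.001] F [ 0.7 -0.3 -0.9] w 0.05267263131624147
rack 0.65 [402.9, 343.4] [ 0.5093 -0.4486  0.042 ]
guard 0.87 [345.2, 282.7] [ 0.4972 -0.279   0.101 ]
guard_handle 0.66 [351.4, 271.2] [ 0.5063 -0.2885  0.131 ]
steriliser 0.59 [380.5, 341.7] [ 0.5134 -0.3813  0.    ]
cup 0.78 [408.0, 277.9] [ 0.5095 -0.4477  0.19  ]
```

View pics/m5.png

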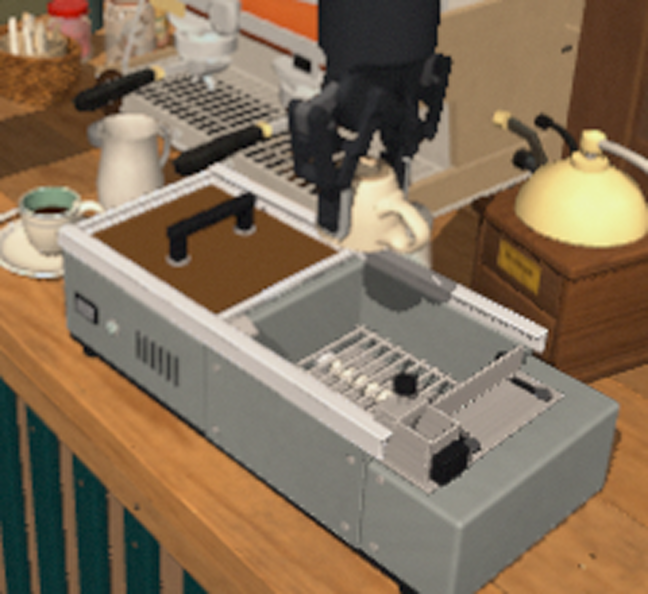

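```bash
python3 -m creep '[[[0,2,12],[0,0,0]],[[0,1,22],[0,0,0]],[[0,0,24],[0,0,0]],[[0,0,24],[0,0,0]],[[0,0,22],[0,0,0]],[[0,0,16],[0,0,0]],[[0,0,10],[0,0,0]],[[0,0,6],[0,0,0]],[[0,0,4],[0,0,0]],[[0,0,2],[0,0,0]],[[0,0,0],[0,0,0]]]'
```

```text
clock: 13.92
eef_pos: [0.5146, -0.4342, 0.0229]
tool_rot: [0.671, 0.742, 0.0, 0.0]
ft_force: [-0.1, -1.0, -1.6]
grip_width: 0.0529
grasp_force: 62.6
```

```bash
python3 -m creep '[[[0,0,1.5],[0,0,0]],[[0,0,1.5],[0,0,0]],[[0,0,1],[0,0,0]],[[0,0,1],[0,0,0]],[[0,0,0],[0,0,0]]]'
```

```text
clock: 14.55
eef_pos: [0.5145, -0.4341, 0.0177]
tool_rot: [0.671, 0.742, -0.0, 0.0]
ft_force: [0.5, -0.8, 0.7]
grip_width: 0.0528
grasp_force: 62.8
```

```bash
python3 -m creep '[[[0,0,0.7],[0,0,0]],[[0,0,0.7],[0,0,0]],[[0,0,0],[0,0,0]]]'
python3 -m creep '[[[0,0,0],[0,0,0]],[[0,0,0],[0,0,0]],[[0,0,0],[0,0,0]],[[0,0,0],[0,0,0]]]' 72
python3 -m creep '[[[0,0,-8],[0,0,0]],[[0,0,-20],[0,0,0]],[[0,0,-26],[0,0,0]],[[0,0,-28],[0,0,0]],[[0,0,-28],[0,0,0]],[[0,0,-28],[0,0,0]],[[0,0,-24],[0,0,0]],[[0,0,-10],[0,0,0]],[[0,0,0],[0,0,0]]]'
python3 - <<'E'
from h import *
p=vision.camera("scene")
cv2.imwrite("pics/m6.png",cv2.resize(p["image"][215:395,280:500],None,fx=3,fy=3,interpolation=cv2.INTER_CUBIC))
np.set_printoptions(precision=4,suppress=True)
for q,z in(("cup",.042),("guard",.101),("guard_handle",.131)):
    for r in vision.place_of(p,q)[:2]:print(q,r["score"],r["position"],atz(p,r["position"],z))
# handle cloud by dark color on parked guard, z .12-.14
s=np.array([x for u in range(325,375) for v in range(250,292) if p["image"][v,u].max()<70 and (x:=depth(p,(u,v),0)) is not None and .118<x[2]<.142])
print(len(s),s.min(0),s.max(0),cv2.minAreaRect(s[:,:2].astype(np.float32)*1000))
E
```

```text
clock: 14.92
eef_pos: [0.5145, -0.4341, 0.0176]
tool_rot: [0.671, 0.742, -0.0, 0.0]
ft_force: [-2.8, 1.8, 6.0]
grip_width: 0.0523
grasp_force: 63.7
clock: 15.42
eef_pos: [0.5144, -0.434, 0.0159]
tool_rot: [0.671, 0.742, -0.0, -0.0]
ft_force: [-0.2, -0.2, -0.4]
grip_width: 0.0719
grasp_force: 0.0
clock: 16.55
eef_pos: [0.5148, -0.4343, 0.189]
tool_rot: [0.671, 0.742, 0.0, 0.001]
ft_force: [-0.4, 0.0, 0.2]
grip_width: 0.0722
grasp_force: 0.0
cup 0.98 [400.5, 343.3] [ 0.5057 -0.4456  0.042 ]
guard 0.76 [346.5, 281.9] [ 0.5015 -0.2781  0.101 ]
guard_handle 0.6 [346.6, 274.8] [ 0.4889 -0.2944  0.131 ]
238 [ 0.4613 -0.2888  0.1183] [ 0.5484 -0.2731  0.1386] ((504.8877258300781, -280.6682434082031), (86.95052337646484, 12.643824577331543), 4.042847633361816)
```

View pics/m6.png

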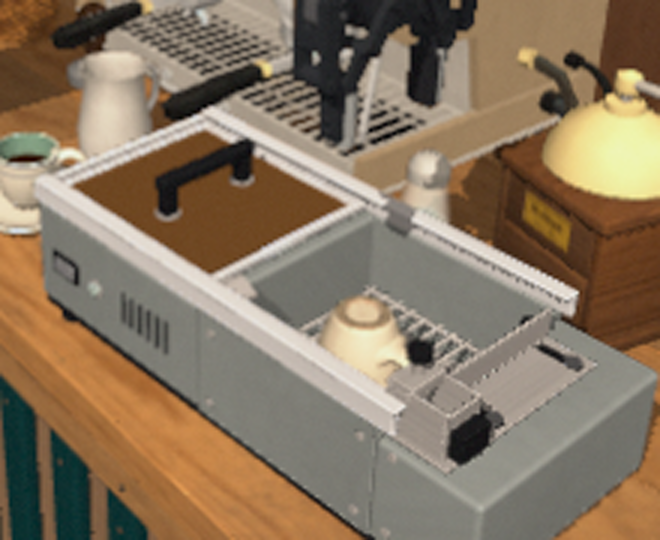

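The cup stands upright on the rack, near (355,340) in the crop, with its handle towards the latch. The guard handle centre is at about (0.507,-0.281). Next I'll push it from the +y side with shut fingers.

```bash
python3 -m creep '[[[12,0,0],[0,0,0]],[[25,0,0],[0,0,0]],[[34,0,0],[0,0,0]],[[34,-1,0],[0,0,0]],[[32,-1,0],[0,0,0]],[[24,1,5],[0,0,0]],[[14,1,10],[0,0,0]],[[6,0,10],[0,0,0]],[[0,0,0],[0,0,0]],[[0,0,0],[0,0,0]]]' 0
cat > c.py <<'E'
from h import *
np.set_printoptions(precision=4,suppress=True)
plan([.5043,-.254,.088],5.9)
p=vision.camera("scene");o=bot.get_obs();T=Ro.from_quat(o["tool_rot"])
s=np.array([x for u in range(310,390) for v in range(190,292) if (x:=depth(p,(u,v),0)) is not None])
q=T.inv().apply(s-o["eef_pos"])
m=(abs(q[:,1])<.02)&(abs(q[:,0])<.02)&(s[:,2]>.115)
k=np.argsort(s[m][:,2])[:8];print("low z",s[m][k,2],"rel x",q[m][k,0])
E
python3 c.py
```

```text
clock: 18.0
eef_pos: [0.4963, -0.2544, 0.1633]
tool_rot: [0.671, 0.742, -0.0, 0.0]
ft_force: [-0.6, 0.4, -1.1]
grip_width: 0.0001
grasp_force: 0.0
t 18.0 pos [ 0.4963 -0.2544  0.1633] shift start-axes mm [-0.4  8.  75.3] shift end-axes [-0.4  8.  75.3] turn [ 0.     0.    -0.002] F [-0.6  0.4 -1.1] w 0.00010916204285274727
low z [0.1355 0.1358 0.1919 0.1937 0.1937 0.194  0.194  0.1951] rel x [-0.0196 -0.0197  0.0049  0.0071  0.0007 -0.006  -0.0104 -0.0029]
```

```bash
python3 -m creep '[[[2,4,12],[0,0,0]],[[1,4,16],[0,0,0]],[[0,0,16],[0,0,0]],[[0,0,12],[0,0,0]],[[0,0,9],[0,0,0]],[[0,0,6],[0,0,0]],[[0,0,4],[0,0,0]],[[0,0,0],[0,0,0]]]'
python3 c.py
```

```text
clock: 19.05
eef_pos: [0.5039, -0.2502, 0.0882]
tool_rot: [0.671, 0.742, 0.0, 0.0]
ft_force: [0.5, 1.0, 1.0]
grip_width: -0.0001
grasp_force: 0.0
t 19.05 pos [ 0.5039 -0.2502  0.0882] shift start-axes mm [-3.8  0.1  0.2] shift end-axes [-3.8  0.1  0.2] turn [ 0.     0.    -0.002] F [0.5 1.  1. ] w -0.00010295183925846222
low z [0.1193 0.1207 0.1219 0.1238 0.1255 0.1263 0.1265 0.1266] rel x [ 0.0044  0.0074 -0.0003 -0.0058 -0.0065 -0.0101 -0.0017 -0.0076]
```

```bash
python3 -m creep '[[[-3,0,0],[0,0,0]],[[-3,0,0],[0,0,0]],[[-3,0,0],[0,0,0]],[[-3,0,0],[0,0,0]],[[-3,0,0],[0,0,0]],[[-5,0,0],[0,0,0]],[[-5,0,0],[0,0,0]],[[-5,0,0],[0,0,0]],[[-5,0,0],[0,0,0]],[[-5,0,0],[0,0,0]],[[-3,0,0],[0,0,0]],[[0,0,0],[0,0,0]]]'
python3 - <<'E'
from h import *
p=vision.camera("scene");o=bot.get_obs();print(o["ft_force"])
s=np.array([x for u in range(325,400) for v in range(240,310) if p["image"][v,u].max()<70 and (x:=depth(p,(u,v),0)) is not None and .125<x[2]<.138])
T=Ro.from_quat(o["tool_rot"]);q=T.inv().apply(s-o["eef_pos"])
print(np.histogram(q[:,0]*1000,bins=range(-60,30,5)),s[:,1].min())
E
```

```text
clock: 20.6
eef_pos: [0.5085, -0.2937, 0.0882]
tool_rot: [0.671, 0.742, -0.0, 0.0]
ft_force: [-0.7, -0.2, -0.3]
grip_width: 0.0004
grasp_force: 0.0
[-0.30095544  0.21146245  0.62312288]
(array([  0,   0,   0,   0,   0,   0,  22, 142,  44,   8,   6,   4,   8,
         2,   0,   0,   0]), array([-60, -55, -50, -45, -40, -35, -30, -25, -20, -15, -10,  -5,   0,
         5,  10,  15,  20,  25])) -0.32212778341072135
```

```bash
python3 -m creep '[[[-4,0,0],[0,0,0]],[[-6,0,0],[0,0,0]],[[-8,0,0],[0,0,0]],[[-8,0,0],[0,0,0]],[[-8,0,0],[0,0,0]],[[-8,0,0],[0,0,0]],[[-8,0,0],[0,0,0]],[[-8,0,0],[0,0,0]],[[-7,0,0],[0,0,0]],[[-5,0,0],[0,0,0]],[[-3,0,0],[0,0,0]],[[-2,0,0],[0,0,0]]]'
python3 -m creep '[[[-3,0,0],[0,0,0]],[[-3,0,0],[0,0,0]],[[-3,0,0],[0,0,0]],[[-3,0,0],[0,0,0]],[[-2,0,0],[0,0,0]],[[-2,0,0],[0,0,0]],[[-2,0,0],[0,0,0]]]'
```

```text
clock: 22.15
eef_pos: [0.5157, -0.3676, 0.0881]
tool_rot: [0.671, 0.742, 0.0, -0.0]
ft_force: [-0.7, 1.6, -0.6]
grip_width: -0.0001
grasp_force: 0.8
clock: 23.02
eef_pos: [0.5176, -0.3856, 0.0882]
tool_rot: [0.671, 0.742, 0.0, 0.0]
ft_force: [-0.3, 1.7, -0.4]
grip_width: -0.0
grasp_force: 0.8
```

```bash
python3 -m creep '[[[-1.5,0,0],[0,0,0]],[[-1.5,0,0],[0,0,0]],[[-1.5,0,0],[0,0,0]],[[-1.5,0,0],[0,0,0]],[[-1.5,0,0],[0,0,0]],[[-1.5,0,0],[0,0,0]],[[-1,0,0],[0,0,0]]]'
python3 -m creep '[[[-1,0,0],[0,0,0]],[[-1,0,0],[0,0,0]],[[-1,0,0],[0,0,0]],[[-1,0,0],[0,0,0]],[[-1,0,0],[0,0,0]]]'
```

```text
clock: 23.9
eef_pos: [0.5186, -0.3956, 0.0883]
tool_rot: [0.671, 0.742, 0.0, 0.0]
ft_force: [-1.6, 1.3, 0.3]
grip_width: -0.0001
grasp_force: 0.8
clock: 24.52
eef_pos: [0.5189, -0.3991, 0.0882]
tool_rot: [0.67, 0.742, 0.001, -0.001]
ft_force: [-2.4, 6.0, 2.2]
grip_width: -0.0001
grasp_force: 2.8
```

```bash
python3 -m creep '[[[-0.5,0,0],[0,0,0]],[[-0.5,0,0],[0,0,0]],[[0,0,0],[0,0,0]]]'
```

```text
clock: 24.9
eef_pos: [0.5189, -0.4002, 0.0882]
tool_rot: [0.67, 0.742, 0.001, -0.001]
ft_force: [-3.3, 5.6, 2.0]
grip_width: 0.0003
grasp_force: 2.7
```

```bash
python3 -m creep '[[[-0.5,0,0],[0,0,0]],[[-0.3,0,0],[0,0,0]],[[0,0,0],[0,0,0]]]'
```

```text
clock: 25.28
eef_pos: [0.519, -0.4009, 0.0882]
tool_rot: [0.67, 0.742, 0.001, -0.001]
ft_force: [-2.8, 4.5, 1.9]
grip_width: -0.0001
grasp_force: 2.7
```

```bash
for i in 1; do python3 -m creep '[[[-0.7,0,0],[0,0,0]],[[-0.7,0,0],[0,0,0]],[[-0.6,0,0],[0,0,0]],[[0,0,0],[0,0,0]]]'; done
```

```text
clock: 25.78
eef_pos: [0.5191, -0.4029, 0.0882]
tool_rot: [0.67, 0.742, 0.001, -0.001]
ft_force: [-2.7, 3.8, 2.4]
grip_width: 0.0001
grasp_force: 2.8
```

```bash
python3 -m creep '[[[-0.5,0,0],[0,0,0]],[[-0.5,0,0],[0,0,0]],[[0,0,0],[0,0,0]]]'
```

```text
clock: 26.15
eef_pos: [0.5192, -0.4038, 0.0882]
tool_rot: [0.67, 0.742, 0.001, -0.001]
ft_force: [-2.4, 5.6, 1.9]
grip_width: 0.0001
grasp_force: 2.8
```

```bash
python3 -m creep '[[[-0.5,0,0],[0,0,0]],[[-0.5,0,0],[0,0,0]],[[0,0,0],[0,0,0]]]'
```

```text
clock: 26.52
eef_pos: [0.5193, -0.4047, 0.0882]
tool_rot: [0.67, 0.742, 0.001, -0.001]
ft_force: [-2.7, 5.6, 0.9]
grip_width: 0.0
grasp_force: 2.9
```

```bash
python3 -m creep '[[[-0.5,0,0],[0,0,0]],[[-0.5,0,0],[0,0,0]],[[-0.5,0,0],[0,0,0]],[[0,0,0],[0,0,0]]]'
```

```text
clock: 27.02
eef_pos: [0.5194, -0.4062, 0.0882]
tool_rot: [0.67, 0.742, 0.001, -0.001]
ft_force: [-2.0, 5.3, 1.9]
grip_width: -0.0004
grasp_force: 3.0
```

```bash
python3 -m creep '[[[-0.5,0,0],[0,0,0]],[[-0.5,0,0],[0,0,0]],[[0,0,0],[0,0,0]]]'
```

```text
clock: 27.4
eef_pos: [0.5195, -0.4072, 0.0882]
tool_rot: [0.67, 0.742, 0.001, -0.001]
ft_force: [-2.4, 4.9, 3.0]
grip_width: 0.0002
grasp_force: 2.9
```

```bash
python3 -m creep '[[[-0.5,0,0],[0,0,0]],[[-0.5,0,0],[0,0,0]],[[0,0,0],[0,0,0]]]'
```

```text
clock: 27.78
eef_pos: [0.5198, -0.4096, 0.0882]
tool_rot: [0.671, 0.742, -0.0, -0.0]
ft_force: [-2.8, 2.6, 1.4]
grip_width: 0.0002
grasp_force: 1.6
```

```bash
python3 -m creep '[[[-0.5,0,0],[0,0,0]],[[-0.3,0,0],[0,0,0]],[[0,0,0],[0,0,0]]]'
```

```text
clock: 28.15
eef_pos: [0.52, -0.4105, 0.0882]
tool_rot: [0.671, 0.742, -0.0, -0.0]
ft_force: [-2.8, 2.3, 2.0]
grip_width: 0.0001
grasp_force: 1.8
```

```bash
python3 -m creep '[[[-0.3,0,0],[0,0,0]],[[-0.3,0,0],[0,0,0]],[[0,0,0],[0,0,0]]]'
```

```text
clock: 28.52
eef_pos: [0.52, -0.4106, 0.0882]
tool_rot: [0.67, 0.742, 0.0, -0.0]
ft_force: [-2.8, 4.9, 1.7]
grip_width: -0.0001
grasp_force: 2.4
```

```bash
python3 -m creep '[[[-0.3,0,0],[0,0,0]],[[-0.3,0,0],[0,0,0]],[[0,0,0],[0,0,0]]]'
```

```text
clock: 28.9
eef_pos: [0.5201, -0.411, 0.0882]
tool_rot: [0.67, 0.742, 0.0, -0.001]
ft_force: [-2.4, 4.5, 2.3]
grip_width: -0.0
grasp_force: 2.6
```

```bash
python3 -m creep '[[[-0.3,0,0],[0,0,0]],[[-0.2,0,0],[0,0,0]],[[0,0,0],[0,0,0]]]'
```

```text
clock: 29.28
eef_pos: [0.5201, -0.4116, 0.0882]
tool_rot: [0.67, 0.742, 0.0, -0.0]
ft_force: [-3.8, 6.3, 2.4]
grip_width: -0.0004
grasp_force: 2.5
```

```bash
python3 -m creep '[[[-0.3,0,0],[0,0,0]],[[-0.2,0,0],[0,0,0]],[[0,0,0],[0,0,0]]]'
```

```text
clock: 29.65
eef_pos: [0.5202, -0.4124, 0.0882]
tool_rot: [0.67, 0.742, 0.0, -0.0]
ft_force: [-3.5, 5.0, 1.9]
grip_width: -0.0003
grasp_force: 2.2
```

```bash
python3 -m creep '[[[-0.3,0,0],[0,0,0]],[[-0.2,0,0],[0,0,0]],[[0,0,0],[0,0,0]]]'
```

```text
clock: 30.02
eef_pos: [0.5203, -0.4133, 0.0881]
tool_rot: [0.671, 0.742, -0.0, 0.0]
ft_force: [-2.5, 2.5, 1.0]
grip_width: -0.0003
grasp_force: 1.7
```

```bash
python3 -m creep '[[[-0.4,0,0],[0,0,0]],[[-0.4,0,0],[0,0,0]],[[0,0,0],[0,0,0]]]'
```

```text
clock: 30.4
eef_pos: [0.5207, -0.4143, 0.0882]
tool_rot: [0.671, 0.742, -0.0, 0.0]
ft_force: [-1.6, 1.8, 0.4]
grip_width: 0.0005
grasp_force: 1.1
```

```bash
python3 -m creep '[[[-0.4,0,0],[0,0,0]],[[-0.4,0,0],[0,0,0]],[[0,0,0],[0,0,0]]]'
```

```text
clock: 30.78
eef_pos: [0.5206, -0.4143, 0.0882]
tool_rot: [0.67, 0.742, 0.0, -0.0]
ft_force: [-0.8, 4.9, 0.5]
grip_width: 0.0001
grasp_force: 2.1
```

```bash
python3 -m creep '[[[-0.4,0,0],[0,0,0]],[[-0.4,0,0],[0,0,0]],[[0,0,0],[0,0,0]]]'
```

```text
clock: 31.15
eef_pos: [0.5206, -0.4147, 0.0882]
tool_rot: [0.67, 0.742, 0.0, -0.0]
ft_force: [-1.7, 5.3, 1.6]
grip_width: -0.0
grasp_force: 2.8
```

```bash
python3 -m creep '[[[-0.3,0,0],[0,0,0]],[[-0.3,0,0],[0,0,0]],[[0,0,0],[0,0,0]]]'
```

```text
clock: 31.52
eef_pos: [0.5207, -0.4151, 0.0882]
tool_rot: [0.67, 0.742, 0.001, -0.001]
ft_force: [-1.5, 5.9, 1.6]
grip_width: 0.0002
grasp_force: 2.9
```

```bash
python3 -m creep '[[[-0.3,0,0],[0,0,0]],[[-0.3,0,0],[0,0,0]],[[0,0,0],[0,0,0]]]'
```

```text
clock: 31.9
eef_pos: [0.5207, -0.4154, 0.0882]
tool_rot: [0.67, 0.742, 0.001, -0.001]
ft_force: [-2.4, 6.6, 2.1]
grip_width: 0.0004
grasp_force: 3.4
```

```bash
python3 -m creep '[[[-0.3,0,0],[0,0,0]],[[-0.3,0,0],[0,0,0]],[[0,0,0],[0,0,0]]]'
python3 - <<'E'
from h import *
np.set_printoptions(precision=4,suppress=True)
F=[]
for _ in range(4):
    p=vision.camera("scene");F.append(bot.get_obs()["ft_force"])
print(np.mean(F,0),bot.get_obs()["clock"])
cv2.imwrite("pics/m7.png",cv2.resize(p["image"][225:395,290:500],None,fx=3.5,fy=3.5,interpolation=cv2.INTER_CUBIC))
E
```

```text
clock: 32.28
eef_pos: [0.5207, -0.4155, 0.0882]
tool_rot: [0.67, 0.742, 0.001, -0.001]
ft_force: [-2.7, 7.2, 2.3]
grip_width: -0.0001
grasp_force: 3.9
[-2.2232  7.0232  2.676 ] 32.475
```

View pics/m7.png

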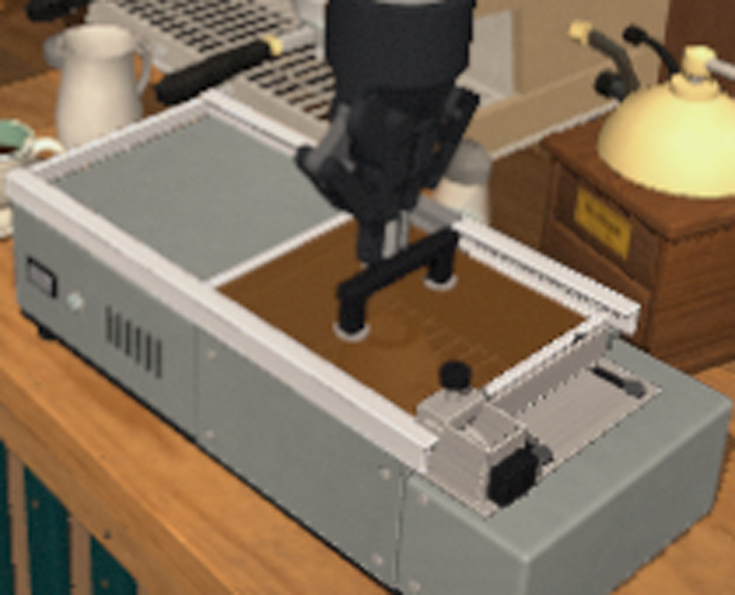

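The guard is nearly shut, its leading edge at the bracket and the knob at about (420,332) in full-image pixels. I'll compare the knob height with the first picture while pushing on gently.

```bash
cat > knob.py <<'E'
from h import *
np.set_printoptions(precision=3,suppress=True)
def cen(I):
    g=np.clip(90-I[322:341,410:431].max(2).astype(float),0,None);g[14:]=0
    v,u=np.mgrid[322:341,410:431];return np.array([(g*u).sum(),(g*v).sum()])/g.sum(),g.sum()
a=cen(np.load("s.npz")["image"]);F=[]
for _ in range(2):
    p=vision.camera("scene");F.append(bot.get_obs()["ft_force"])
print("knob0",a,"now",cen(p["image"]),"F",np.mean(F,0),bot.get_obs()["clock"])
E
python3 knob.py; python3 -m creep '[[[-0.3,0,0],[0,0,0]],[[-0.2,0,0],[0,0,0]],[[0,0,0],[0,0,0]]]'; python3 knob.py
```

```text
knob0 (array([419.829, 331.7  ]), np.float64(3546.0)) now (array([419.646, 331.807]), np.float64(3697.0)) F [-2.423  7.429  3.304] 32.575
clock: 32.95
eef_pos: [0.5207, -0.4156, 0.0882]
tool_rot: [0.67, 0.742, 0.001, -0.001]
ft_force: [-1.9, 8.2, 2.6]
grip_width: 0.0
grasp_force: 4.3
knob0 (array([419.829, 331.7  ]), np.float64(3546.0)) now (array([419.652, 331.814]), np.float64(3712.0)) F [-1.54   8.81   2.945] 33.05
```

```bash
python3 -m creep '[[[-0.3,0,0],[0,0,0]],[[-0.3,0,0],[0,0,0]],[[-0.2,0,0],[0,0,0]],[[0,0,0],[0,0,0]]]'; python3 knob.py
```

```text
clock: 33.55
eef_pos: [0.5207, -0.4158, 0.0882]
tool_rot: [0.67, 0.742, 0.002, -0.002]
ft_force: [-2.0, 10.8, 3.0]
grip_width: -0.0002
grasp_force: 5.0
knob0 (array([419.829, 331.7  ]), np.float64(3546.0)) now (array([419.655, 331.809]), np.float64(3726.0)) F [-3.327  9.331  4.132] 33.65
```

```bash
python3 -m creep '[[[-0.3,0,0],[0,0,0]],[[0,0,0],[0,0,0]]]'; python3 -m creep '[[[1,0,0],[0,0,0]],[[2,0,0],[0,0,0]],[[3,0,0],[0,0,0]],[[6,0,0],[0,0,0]],[[8,0,0],[0,0,0]],[[4,0,-10],[0,0,0]],[[0,0,-20],[0,0,0]],[[0,0,-25],[0,0,0]],[[0,0,-20],[0,0,0]],[[0,0,0],[0,0,0]],[[0,0,0],[0,0,0]],[[0,0,0],[0,0,0]]]'; python3 knob.py
python3 - <<'E'
from h import *
p=vision.camera("scene")
I0=cv2.imread("pics/m7.png")
I1=cv2.resize(p["image"][225:395,290:500],None,fx=3.5,fy=3.5,interpolation=cv2.INTER_CUBIC)
a,b=[cv2.cvtColor(x[240:440,320:640],cv2.COLOR_BGR2GRAY) for x in(I0,I1)]
# post (front) patch tracking between pushed and released
t=cv2.cvtColor(I0,cv2.COLOR_BGR2GRAY)[290:345,325:380];r=cv2.matchTemplate(cv2.cvtColor(I1,cv2.COLOR_BGR2GRAY),t,cv2.TM_CCOEFF_NORMED)
print("front post: was (325,290), now",cv2.minMaxLoc(r)[1:4:2], "scale 3.5 px/pixel")
s=np.array([x for u in range(370,440) for v in range(280,330) if p["image"][v,u].max()<70 and (x:=depth(p,(u,v),0)) is not None and .12<x[2]<.14])
print(len(s),cv2.minAreaRect(s[:,:2].astype(np.float32)*1000))
for r in vision.place_of(p,"cup")[:1]:print(r["score"],atz(p,r["position"],.042))
E
```

```text
clock: 33.9
eef_pos: [0.5207, -0.4159, 0.0882]
tool_rot: [0.67, 0.742, 0.002, -0.002]
ft_force: [-1.8, 10.5, 3.9]
grip_width: 0.0001
grasp_force: 5.3
clock: 35.4
eef_pos: [0.5179, -0.3946, 0.1619]
tool_rot: [0.671, 0.742, -0.0, -0.001]
ft_force: [0.8, 0.5, 0.9]
grip_width: 0.0001
grasp_force: 0.0
knob0 (array([419.829, 331.7  ]), np.float64(3546.0)) now (array([419.647, 331.806]), np.float64(3657.0)) F [-0.618 -0.263 -0.392] 35.5
front post: was (325,290), now (0.9858387112617493, (323, 289)) scale 3.5 px/pixel
282 ((514.8895263671875, -434.1051330566406), (88.25370788574219, 11.300806045532227), 4.833723545074463)
```

```bash
python3 -c "
from workcell import workorder
print(workorder.job_done())"
```

```text
the job is handed in; nothing more can be done
None
```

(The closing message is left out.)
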